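Top up the tube-plug carousel and index it to delivery

ROBOT

A 7-joint arm with a two-finger parallel gripper is mounted at the origin on the work surface; the furniture and walls round the work are solid. World frame = base frame: x ahead of the robot, y to its left, z up, the work surface at z = 0. Lengths are in mm, angles in rad, forces in N, time in s.
With the tool pointing down it reaches from about 400 to 875 mm from the base axis. Payload 6.5 kg.
Tool frame: the origin (TCP) lies at the very end of the fingers, on their centre line; the grasp point (between the pads) lies 19 mm behind it; z points along the fingers, y is the line along which they close (so a half turn about z gives the same grasp; the last joint's range is limited). The gripper opens to 88 mm and grips with 3 to 60 N. Pads are 18 mm wide; open, the fingers measure 123 mm over their backs; the gripper's body (75 mm by 187 mm) begins 45 mm behind the grasp point.
Start: joints at [-1.218, 0.536, -0.004, 1.538, 0.003, 1.067, -0.071], TCP at [264.326, 593.82, 238.716] pointing down, gripper open.
Joint ranges: [-2.7, 2.7], [-0.37, 2.16], [-1.27, 1.26], [0.24, 2.4], [-1.31, 4.45], [0.19, 1.91], [-2.76, 2.76]. Speed limits (rad/s): [2.39, 2.39, 3.14, 3.14, 3.14, 3.14, 3.14].

INTERFACE

Orientations are given as a unit quaternion [w, x, y, z].
In Python, from plant import r, claw, kin, vision, ticket, readout gives the robot as it stands. The module is installed in compiled form; this text tells all that it offers. Calls block until the motion is done:
- r.reach(position, orientation): joint-space move of the TCP to a pose.
- r.line_to(position, rotation=None, velocity=150): straight line of the TCP; rotation=None keeps the orientation; velocity is the mean speed in mm/s.
- r.move_j(angles): joint-space move.
- claw.move_gripper(opening, grasp_force=None): finger opening in mm; grasp_force is the grip in N (None keeps the last); returns when the fingers have stopped.
- r.hold(seconds).
- kin.ik(position, orientation): joint angles nearest the present ones, or None.
- vision.get_image(name): name is "side" or "top" or "wrist"; returns the picture (400x640x3 uint8, red, green, blue); there is no depth.
- vision.get_calibration(name): a dict with "camera_matrix" (3x3 intrinsics, pixels), "R" (3x3) and "t" (3): a world point X has camera coordinates R X + t. Camera axes: x right, y down, z forward; pixel columns grow to the right and rows downward; lengths in mm; the calibration is good to about 2 mm. A picture is of the moment at which its call begins: read the wrist's pose just before it. get_calibration takes no time and is no camera call; for the wrist camera it gives the pose at the moment of the call.
A pose or a line that the arm cannot do raises r.PlanningError and nothing moves.
- ticket.finish_job(): hands the job in; it is judged then, once.
Readings, each from a call of its own:
- readout.read_time(): time.
- readout.read_joint_positions(): joint angles.
- readout.read_qd(): joint speeds.
- readout.read_tau(): joint torques, N m.
- readout.read_eef_pos(): TCP position.
- readout.read_eef_rot(): TCP orientation.
- readout.read_ft_force(): force on the tool from outside, world axes, zero at the start.
- readout.read_ft_torque(): the same for the moment, N m.
- readout.read_opening(): finger opening in mm.
- readout.read_gripper_force(): force on a finger pad.
Only numpy, scipy, OpenCV 4.12 (cv2) and the standard library are available. Lean on these libraries where they do the work, as an engineer would, in place of code of your own. Each camera call takes 0.05 s, during which the arm holds its last target. There are 200 camera calls.

TASK

The carousel's magazine beside the orange peg has run empty. Turn the carousel, either way round, by its upright pegs until that magazine clicks in at the yellow mark in the gap of the cover, set the loose blue tube plug in it knob up and press it all the way down against the spring follower. Then turn the carousel one click on to the green mark, so that the loaded magazine clicks in there under the cover; leave the bottle, the mug and the tissue carton where they stand.

Things in the scene. Friction and masses are not known exactly. Their poses are not given: they have to be found in the camera images.
- stand: Fixed stand. Origin on the carousel's vertical axis at worktop height, z up; its -x axis points to the loading gap. Round grey foot 256 mm across with yellow and green tabs out to 158 mm, a detent housing to 175 mm behind. Grey cover: radius 112 mm, 77 to 81 mm high, nut to 94 mm; it roofs all but the gap (free 46 mm to each side of the cup there).
- carousel (a joint): Angle of the disc that carries six cups and pegs, rad, counter-clockwise from above, no stops. 0 or any 2 pi: orange peg at yellow mark; -pi/3: at green mark. A spring detent at every multiple of pi/3 draws the disc in from about 0.06 rad; turning in or out takes about 5 N at a peg. Between detents it turns with under 1 N and stays where left. Disc radius 140 mm, top 24 mm high.
- orange_peg (a point): Centre of the top of the only orange peg, beside the empty cup. The other five are black, at 60 degree steps round the axis. All pegs are upright, 16 mm thick, 125 mm from the axis, top 124 mm high, each just outside its own cup (on the same radius), outside the cover, free to pinch or push over the top 40 mm.
- load_mark (a point): Where the top of the orange peg is when the empty cup stands exactly in the loading gap: over the yellow tab, 125 mm from the axis, 124 mm high.
- out_mark (a point): Where the top of the orange peg is when its cup stands exactly at delivery: over the green tab, 60 degrees clockwise from the yellow one seen from above, 125 mm from the axis, 124 mm high.
- cup_mouth (a point): Centre of the mouth of the empty white cup (magazine), at its rim, 74 mm high, 85 mm from the axis; z up. Bore 49 mm, outside 55 mm. The other five cups are alike and full of blue plugs.
- follower (a joint): Depth of the brass spring follower in the empty cup, m: 0 up (its top 16 mm below the rim), 0.022 fully down. A friction brake keeps it as deep as pressed; pressing takes 8 N at first, 11 N at the bottom. A plug just set on it stands 14 mm proud of the rim and would jam on the cover; fully down, the plug's top is 8 mm below the rim.
- plug: The loose blue tube plug, about 40 g: a disc 44 mm across and 14 mm thick with a round knob on top, 22 mm across, from 14 to 30 mm above its underside. Origin: centre of the underside, z up. It stands knob up on the worktop.
- bottle: White drink bottle with a yellow cap, 66 mm across, 190 mm tall, upright; origin at the centre of its underside. Bystander, loose.
- mug: White enamel mug, 82 mm across with its handle 114 mm, 91 mm tall; origin under the middle of its outline. Bystander, loose.
- carton: Small flowered tissue carton, 66 by 90 mm (its x by y), 80 mm tall with the tissue on top; origin at the centre of its underside. Bystander, loose.
Not all that is in view belongs to the job. Several things have the shape of the plug; the one meant has the colours described above.

How it is judged:
By the outcome, as a careful person would: the job done as asked, in the order asked, and still so for the second after the job is handed in, with the robot touching nothing.
It also fails if it takes over 72 s, if anything falls off the work surface, if the arm or the gripper's body presses on something with over 40 N, if the wrist force passes 120 N, or if a joint passes its speed limit or range.

## Working session

There is one attempt and no reset: what is moved stays moved. The work goes in short steps, each a Python script; the robot and the scene stay as the last script left them, time stands still between calls to the robot, and variables do not carry over. Pictures are saved under pics/ and viewed, at most 10 in all, crops included, and the job is handed in when it is done.

```bash
mkdir -p pics; ls; python3 - <<'E'
from plant import r,claw,kin,vision,ticket,readout
import cv2,numpy as np
for n in("top","side"):
    im=vision.get_image(n); cv2.imwrite(f"pics/{n}0.png",im[:,:,::-1])
    c=vision.get_calibration(n); print(n,np.round(c["camera_matrix"],1).tolist(),np.round(c["R"],3).tolist(),np.round(c["t"],1).tolist())
print(readout.read_time(),readout.read_eef_rot(),readout.read_ft_force(),readout.read_opening())
E
```

```text
pics
top [[362.0, 0.0, 318.8], [0.0, 362.0, 197.1], [0.0, 0.0, 1.0]] [[0.021, -1.0, 0.019], [-0.989, -0.024, -0.148], [0.149, -0.015, -0.989]] [26.3, 446.4, 1093.7]
side [[488.5, 0.0, 325.5], [0.0, 488.5, 199.7], [0.0, 0.0, 1.0]] [[-0.933, -0.359, 0.004], [-0.142, 0.358, -0.923], [0.329, -0.862, -0.386]] [418.9, 136.0, 1286.4]
0.1 [-9.58192958e-05  2.07830452e-01  9.78164586e-01 -7.32616149e-04] [-0.35761809 -0.35815961  0.06431213] 88.11206419250908
```

View pics/top0.png

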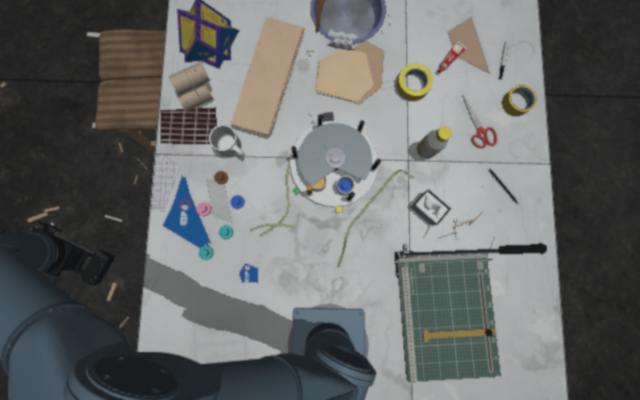

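View pics/side0.png

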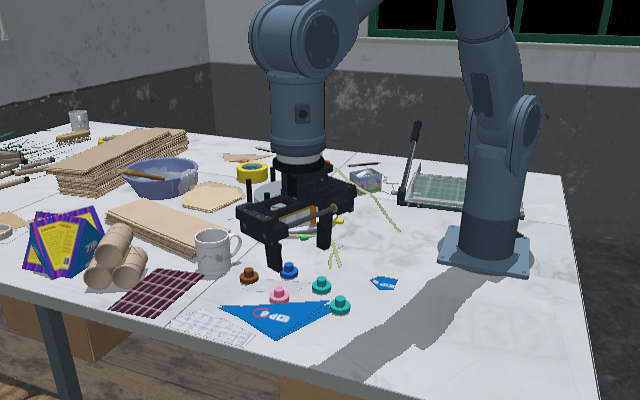

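The top view shows the carousel at about (336,158), with the yellow tab at (339,210) and the green tab at (296,191). These could be taken for the loose plug: brown (221,178), pink (205,209), blue (237,202), teal (226,232), teal (206,253), and the blue plug in a cup at (345,185). I choose the blue one at (237,202) and will check it in a close crop.

```bash
python3 - <<'E'
import cv2
im=cv2.imread("pics/top0.png")
cv2.imwrite("pics/crop1.png",cv2.resize(im[110:270,190:390],None,fx=4,fy=4,interpolation=cv2.INTER_CUBIC)[:600])
E
```

```text
(no output)
```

View pics/crop1.png

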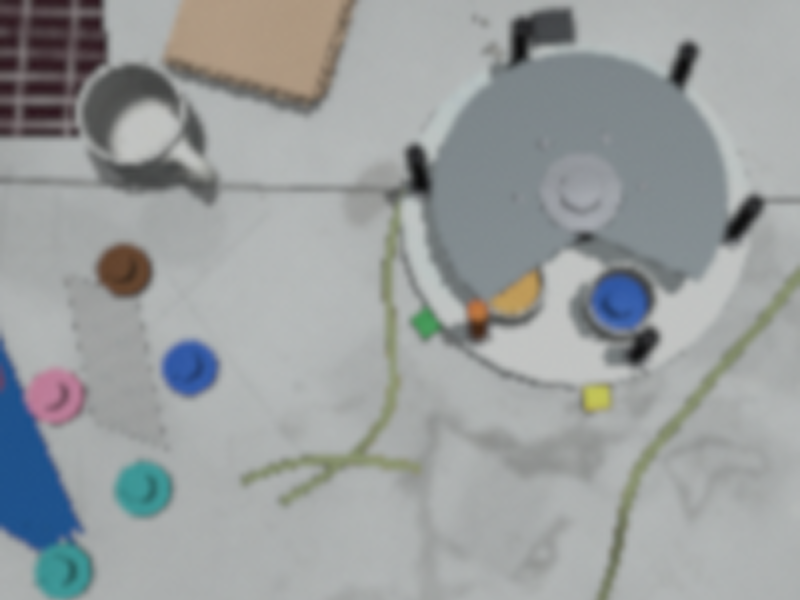

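The crop shows the blue plug knob up at (190,367), the orange peg top at (478,308) near the green tab at (426,323), and the yellow tab at (597,398). The empty cup is partly under the cover. Next I'll turn these into world positions.

```bash
cat > h.py <<'E'
from plant import r,claw,kin,vision,ticket,readout
import cv2,numpy as np
from scipy.optimize import least_squares
def unproj(c,uv,z):
    K,R,t=(np.array(c[k]) for k in("camera_matrix","R","t")); t=t.ravel()
    d=R.T@np.linalg.solve(K,[*uv,1]); C=-R.T@t
    return C+d*(z-C[2])/d[2]
def proj(c,X):
    K,R,t=(np.array(c[k]) for k in("camera_matrix","R","t"))
    p=K@(R@np.asarray(X,float)+t.ravel()); return p[:2]/p[2]
def blobs(im,lo,hi,amin=8):
    m=cv2.inRange(cv2.cvtColor(im,cv2.COLOR_RGB2HSV),lo,hi)
    n,_,s,ce=cv2.connectedComponentsWithStats(m)
    return [(ce[i].round(1).tolist(),int(s[i,4])) for i in range(1,n) if s[i,4]>=amin]
E
python3 - <<'E'
from h import *
im=cv2.imread("pics/top0.png")[:,:,::-1].copy(); c=vision.get_calibration("top")
k=lambda u,v:(190+(u+.5)/4-.5,110+(v+.5)/4-.5)
for n,lo,hi in(("blue",(108,140,90),(122,255,255)),("orange",(5,120,80),(18,255,255)),("yel",(25,120,120),(35,255,255)),("green",(55,120,60),(75,255,255))):
    print(n,[b for b in blobs(im,lo,hi) if 190<b[0][0]<390 and 150<b[0][1]<270])
P=np.array([unproj(c,k(*p),124)[:2] for p in((478,308),(415,150),(521,22),(689,48),(757,203),(650,338))])
print(P.round(1))
def f(q): 
    a=q[2]-np.arange(6)*np.pi/3
    return (P-np.c_[q[0]+125*np.cos(a),q[1]+125*np.sin(a)]).ravel()
s=least_squares(f,[*P.mean(0),np.arctan2(*(P[0]-P.mean(0))[::-1])]); print(s.x,s.fun.round(1))
print("nut",unproj(c,k(581,190),94),"yel",unproj(c,k(597,398),8),"grn",unproj(c,k(426,323),8))
print("plug",unproj(c,k(190,367),14), "cam",-np.array(c["R"]).T@np.ravel(c["t"]))
for n,p,z in(("mug rim",(133,112),91),("mug handle",(205,190),60)): print(n,unproj(c,k(*p),z))
print("bottle",unproj(c,(445,133),190),"carton",unproj(c,(431,207),80))
E
```

```text
blue [([344.8, 184.7], 124), ([237.0, 201.6], 112), ([190.6, 204.9], 9)]
orange [([220.6, 177.1], 81), ([309.0, 187.7], 22)]
yel [([338.6, 208.9], 27)]
green [([296.1, 190.2], 14)]
[[ 461.7   66.1]
 [ 577.5  114.9]
 [ 677.3   39.7]
 [ 660.7  -84.9]
 [ 544.3 -134.9]
 [ 442.9  -57.6]]
[560.73977069  -9.46106056   2.48877235] [ 0.3 -0.4  0.6  0.4  1.1  1.1  0.7  0.5 -0.3 -1.5 -2.4 -0.2]
nut [558.67166959  -8.33469596  94.        ] yel [412.45051266 -28.53392353   8.        ] grn [469.39580339 108.61701976   8.        ]
plug [428.81005555 292.64901432  14.        ] cam [ 278.33520112   53.45285135 1147.04869602]
mug rim [611.00944208 329.62788357  91.        ]
mug handle [560.18412775 278.93142859  60.        ]
bottle [ 609.63670582 -306.40515113  190.        ] carton [ 416.77305622 -298.6064688    80.        ]
```

Checks: all peg residuals are under 2.5 mm, the two tabs are 60° apart, and the axis is at about (560.6, -9.4). The yellow direction is 3.273 rad and the orange peg is at 2.489 rad, so the disc has to turn +0.784 rad (ccw). I'll pinch the orange peg and turn it.

```bash
cat >> h.py <<'E'
A=np.array([560.6,-9.4]); LOAD=3.2726; OUT=LOAD-np.pi/3
def q(th): p=(th+np.pi/2)/2; return [0,np.cos(p),np.sin(p),0]   # tool down, y axis along th
def peg(a,z,rad=125): return [A[0]+rad*np.cos(a),A[1]+rad*np.sin(a),z]
def turn(a0,a1,z,n=6,v=60):
    for a in np.linspace(a0,a1,n+1)[1:]:
        r.line_to(peg(a,z),q(a-np.pi/2),velocity=v)
        F=readout.read_ft_force(); print(round(a,3),F.round(1))
        if np.linalg.norm(F)>40: print("STOP"); return False
    return True
E
python3 - <<'E'
from h import *
a=2.489
claw.move_gripper(46,20)
r.reach(peg(a,170),q(a-np.pi/2))
r.line_to(peg(a,96),velocity=150)
claw.move_gripper(5,20); print(readout.read_opening(),readout.read_gripper_force(),readout.read_ft_force().round(1),readout.read_eef_pos().round(1))
if 13<readout.read_opening()<19:
    turn(a,LOAD,96)
    claw.move_gripper(46); r.hold(.2)
    p=readout.read_eef_pos(); print(p)
    r.line_to(peg(LOAD,180),velocity=200)
print(readout.read_time(),readout.read_ft_force().round(1))
for n in("top","wrist"):
    im=vision.get_image(n); cv2.imwrite(f"pics/{n}1.png",im[:,:,::-1])
c=cv2.imread("pics/top1.png")[130:225,280:400]; w=cv2.imread("pics/wrist1.png")
cv2.imwrite("pics/v1.png",np.hstack([cv2.resize(c,(505,400),interpolation=cv2.INTER_CUBIC)[:, :290],w[:,70:570]]))
E
```

```text
15.307682003213154 19.999937871471047 [-0.6  0.6  5.5] [461.5  66.6  96.3]
2.62 [-0.3  0.2  5.5]
2.75 [-1.3 -0.2  5. ]
2.881 [-0.3 -0.3  6. ]
3.011 [-0.3 -0.6  6.5]
3.142 [-0.7  5.2  5.2]
3.273 [0.1 3.1 5.4]
[436.70103266 -25.75237735  96.01783216]
8.0417 [-0.1 -0.2 -0.3]
```

View pics/v1.png

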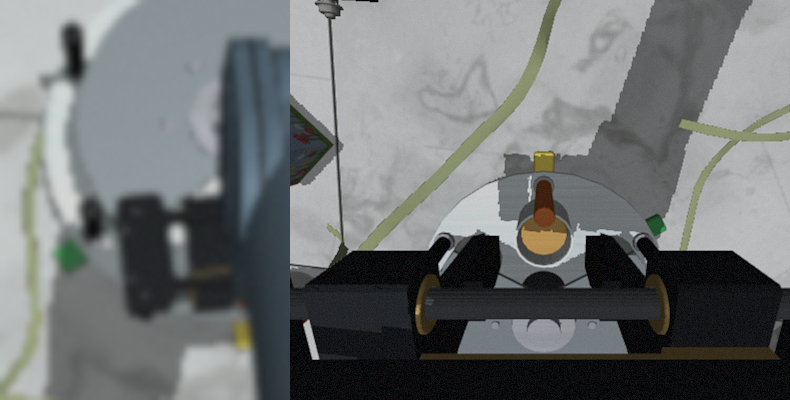

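The wrist view (u minus 220 gives the camera pixel) shows the orange peg at (543,213), the empty cup with its brass follower at (543,237), the yellow tab at (543,162) and the nut at (543,327). They are all on one radius. I'll get numbers from this picture and then go for the plug, taking a wrist check above it.

```bash
python3 - <<'E'
from h import *
im=cv2.imread("pics/wrist1.png")[:,:,::-1].copy(); c=vision.get_calibration("wrist")
print(c["camera_matrix"][0][0],-np.array(c["R"]).T@np.ravel(c["t"]))
hsv=cv2.cvtColor(im,cv2.COLOR_RGB2HSV)
print("brass/orange",blobs(im,(5,90,60),(22,255,255),30),"yel",blobs(im,(23,120,100),(35,255,255),20))
M=[*[peg(LOAD,z) for z in(124,)],peg(LOAD,74,85),peg(LOAD,58,85),[*A,94],peg(LOAD,8,149)]
print([proj(c,m).round(1).tolist() for m in M])
o=im.copy()
for m in M: cv2.circle(o,tuple(int(round(v)) for v in proj(c,m)),2,(255,0,255),-1)
for z,R in((74,24.5),(74,27.5)):
    a=np.linspace(0,6.283,60); P=np.array([proj(c,np.array(peg(LOAD,z,85))+[R*np.cos(t),R*np.sin(t),0]) for t in a])
    cv2.polylines(o,[P.round().astype(int)],True,(255,0,255) if R<25 else (0,255,0),1)
cv2.imwrite("pics/w1o.png",cv2.resize(o[140:360,220:430],None,fx=2.7,fy=2.7,interpolation=cv2.INTER_NEAREST)[:,:,::-1])
t=np.array([428.8,292.6])
claw.move_gripper(60)
r.reach([*t,140],q(LOAD-np.pi/2))
cw=vision.get_calibration("wrist"); iw=vision.get_image("wrist"); cv2.imwrite("pics/wrist2.png",iw[:,:,::-1])
print("blue",blobs(iw,(105,140,60),(125,255,255),200),"pred",proj(cw,[*t,14]),proj(cw,[*t,30]))
o=iw.copy()
for z,R in((14,22),(30,11)):
    P=np.array([proj(cw,[t[0]+R*np.cos(x),t[1]+R*np.sin(x),z]) for x in a]); cv2.polylines(o,[P.round().astype(int)],True,(255,0,255),1)
cv2.imwrite("pics/w2o.png",o[:,:,::-1]); print(readout.read_time(),readout.read_eef_pos())
E
```

```text
296.34156723596624 [364.93246601 -34.36811185 325.03869002]
brass/orange [([323.4, 226.4], 1879), ([199.3, 309.7], 263), ([445.0, 310.0], 253)] yel [([323.6, 161.0], 350)]
[[321.0, 218.8], [321.2, 241.4], [321.2, 234.6], [321.1, 334.3], [321.4, 161.1]]
blue [([497.1, 138.2], 15180), ([325.8, 191.4], 1489)] pred [323.35684896 191.40005068] [323.40451972 195.90731462]
9.8167 [429.67190653 290.77462791 140.12027468]
```

View pics/w1o.png

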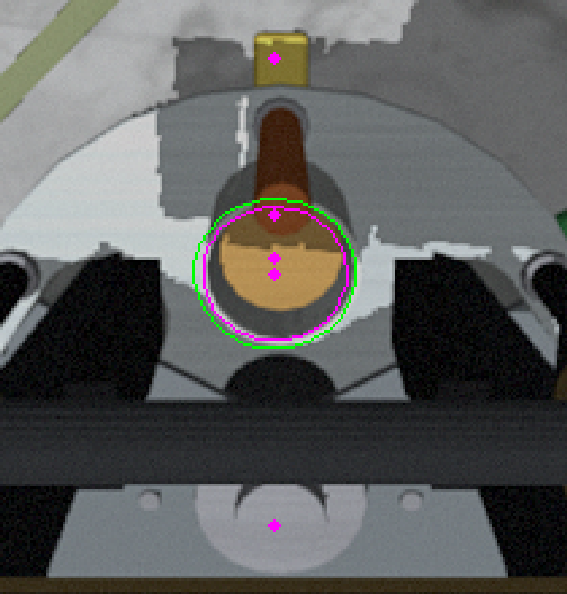

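View pics/w2o.png

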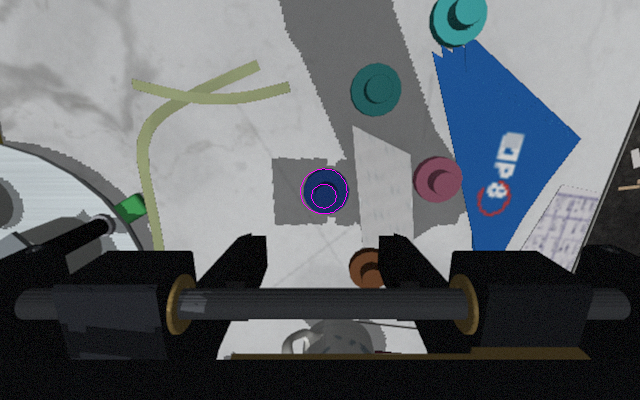

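The overlays show the plug at (325,191), 2.4 px to the right of its prediction. The peg, nut and tab are also 2.3 to 3.7 px right of theirs, a shared offset of about 2.5 mm in y. So either the top or the wrist calibration is biased. Two wrist views of the plug with a half turn between them will settle which.

```bash
cat >> h.py <<'E'
def hull(c,t,parts):
    m=np.zeros((1600,2560),np.uint8); a=np.linspace(0,2*np.pi,60)
    for R,z0,z1 in parts:
        P=np.array([(proj(c,[t[0]+R*np.cos(x),t[1]+R*np.sin(x),z])+.5)*4 for x in a for z in(z0,z1)])
        cv2.fillConvexPoly(m,cv2.convexHull(P.round().astype(np.int32)),255)
    M=cv2.moments(m,True); return np.array([M["m10"]/M["m00"],M["m01"]/M["m00"]])/4-.5+.125
def locate(c,im,t,lo=(105,110,40),hi=(126,255,255),parts=((22,0,14),(11,14,30)),zr=10):
    t=np.array(t,float); g=proj(c,[*t,zr])
    b=min(blobs(im,lo,hi,200),key=lambda b:np.hypot(*(np.array(b[0])-g)))
    for _ in range(4):
        e=np.array(b[0])-hull(c,t,parts); g=proj(c,[*t,zr]); t=unproj(c,g+e,zr)[:2]
    return t,b
E
python3 - <<'E'
from h import *
t0=np.array([428.8,292.6]); th=LOAD-np.pi/2; L=[]
for k in(0,1):
    if k: 
        qq=next(x for x in(th+np.pi,th-np.pi) if 1); j=kin.ik([*t0,140],q(qq)); print("ik",j)
        r.move_j(j)
    r.hold(.3); c=vision.get_calibration("wrist"); im=vision.get_image("wrist")
    cv2.imwrite(f"pics/wrist3{k}.png",im[:,:,::-1]); t,b=locate(c,im,t0); L.append(t); print(t.round(2),b,readout.read_eef_pos().round(2))
ct=vision.get_calibration("top"); it=cv2.imread("pics/top0.png")[:,:,::-1].copy()
print("mean",np.mean(L,0),"half diff",(L[0]-L[1])/2,"top",locate(ct,it,t0,zr=10,lo=(105,110,60))[0] if 0 else "")
print(readout.read_time())
E
```

```text
[429.36 295.01] ([324.6, 191.0], 1595) [429.02 292.23 140.09]
ik [-0.60839332  0.45658748 -0.096655    1.95751293  0.06382022  0.73035361
  0.95903312]
[429.35 294.97] ([323.9, 191.3], 1597) [428.77 292.63 139.98]
mean [429.3551783  294.98908378] half diff [0.00646232 0.02314247] top 
10.7667
```

```bash
python3 - <<'E'
from h import *
t0=np.array([428.8,292.6])
j=np.array(readout.read_joint_positions()); j0=j.copy(); j[6]-=np.pi; r.move_j(j); r.hold(.3)
c=vision.get_calibration("wrist"); im=vision.get_image("wrist"); cv2.imwrite("pics/wrist4.png",im[:,:,::-1])
t,b=locate(c,im,t0); print(t,b,readout.read_eef_pos(),"cam",-np.array(c["R"]).T@np.ravel(c["t"]))
print((np.array([429.35,294.98])-t)/2, readout.read_time())
E
```

```text
[429.03382479 295.15573847] ([320.2, 189.4], 1599) [428.78832114 292.62679771 139.98863913] cam [498.48560511 302.5417473  286.15081163]
[ 0.1580876  -0.08786923] 13.7667
```

The wrist camera agrees with itself across the half turn, so it is unbiased and the top camera is about 2.4 mm off in y. The plug is at (429.2, 295.05) and the corrected axis is about (561.0, -6.9). Next I grip the knob 20 mm above the underside so the fingers stay clear of the rim, carry the plug over the cup and check there.

```bash
sed -i 's/A=np.array(\[560.6,-9.4\])/A=np.array([561.0,-6.9])/' h.py; python3 - <<'E'
from h import *
t=[429.2,295.05]; th=LOAD-np.pi/2
j=np.array(kin.ik([*t,60],q(th))); j[6]+=np.pi if j[6]<0 else 0; print(j.round(2))
claw.move_gripper(46,20)
r.move_j(j); r.hold(.2); print(readout.read_eef_pos().round(2))
r.line_to([*t,20],q(th),velocity=80)
claw.move_gripper(5,25); o=readout.read_opening(); print(o,readout.read_gripper_force(),readout.read_ft_force().round(1))
if 19<o<25:
    r.line_to([*t,165],velocity=250)
    r.reach(peg(LOAD,165,85),q(th)); r.hold(.2)
    c=vision.get_calibration("wrist"); im=vision.get_image("wrist"); cv2.imwrite("pics/wrist5.png",im[:,:,::-1])
    o=im.copy(); a=np.linspace(0,6.283,60)
    for R,z,rad in((24.5,74,85),(27.5,74,85),(8,124,125),(22,159,85)):
        P=np.array([proj(c,np.array(peg(LOAD,z,rad))+[R*np.cos(x),R*np.sin(x),0]) for x in a]); cv2.polylines(o,[P.round().astype(int)],True,(255,0,255),1)
    cv2.imwrite("pics/w5o.png",cv2.resize(o[100:400,200:450],None,fx=2,fy=2,interpolation=cv2.INTER_NEAREST)[:,:,::-1])
    print(blobs(im,(5,120,60),(18,255,255),60),readout.read_eef_pos().round(2),readout.read_opening(),readout.read_ft_force().round(1))
print(readout.read_time())
E
```

```text
[-0.1   0.74 -0.77  1.95  0.75  0.76  0.38]
[429.2  295.07  60.05]
20.59141608740177 25.000394582748413 [ 0.2 -0.4  3.7]
[([318.2, 175.0], 1300), ([636.0, 249.2], 89)] [476.86 -16.92 165.07] 20.316425567068737 [-0.  -0.4 -0.7]
19.9167
```

View pics/w5o.png

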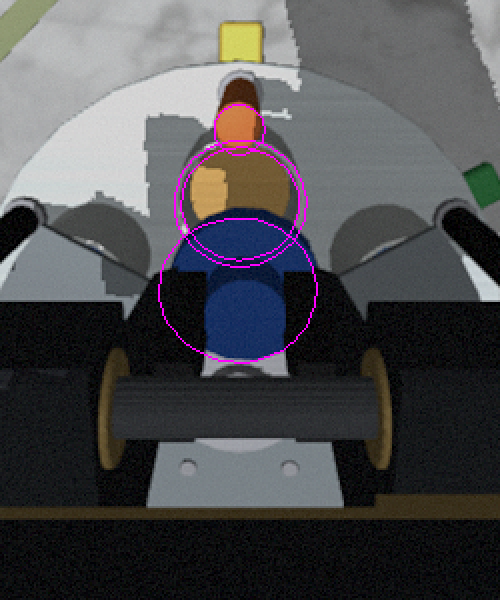

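The overlay matches the orange peg top at (240,130) and the cup rim at (240,205). The plug hangs centred between the fingers at (245,290). Now I lower it with force checks.

```bash
python3 - <<'E'
from h import *
f0=readout.read_ft_force()
r.line_to(peg(LOAD,100,85),velocity=150)
ok=True
for z in(94,90,87,84,82,80,79):
    r.line_to(peg(LOAD,z,85),velocity=40); F=readout.read_ft_force()-f0; print(z,F.round(1),readout.read_eef_pos().round(1))
    if np.linalg.norm(F)>8: print("contact"); break
print(readout.read_opening(),readout.read_time())
E
```

```text
94 [-0.3  1.2 -0.2] [476.9 -18.1  94.3]
90 [0.9 0.1 0. ] [476.6 -18.1  89.9]
87 [-0.1  0.7 -0.3] [476.6 -18.   86.8]
84 [-0.1  0.2  0.5] [476.6 -18.   83.8]
82 [-0.1  1.3  1. ] [476.7 -18.   81.9]
80 [-0.4  1.7 -0.3] [476.6 -18.   79.9]
79 [-0.1  0.4  1.3] [476.7 -18.   79. ]
20.105357223180764 22.3
```

It went in without contact. I release, lift, close the fingers and press on the knob.

```bash
python3 - <<'E'
from h import *
r.line_to(peg(LOAD,78,85),velocity=40)
claw.move_gripper(32); r.line_to(peg(LOAD,110,85),velocity=150)
claw.move_gripper(0,10); r.hold(.1); f0=readout.read_ft_force(); print(readout.read_opening())
r.line_to(peg(LOAD,92,85),velocity=150)
for z in(88,86,83,80,77,74,71,69,68,67,66,65.5,65,64.5,64):
    r.line_to(peg(LOAD,z,85),velocity=40); F=readout.read_ft_force()-f0; print(z,F.round(1),readout.read_eef_pos()[2].round(2))
    if F[2]>22 or np.hypot(*F[:2])>10: break
print(readout.read_time())
r.line_to(peg(LOAD,150,85),velocity=200)
im=vision.get_image("wrist"); cv2.imwrite("pics/wrist6.png",im[:,:,::-1]); cv2.imwrite("pics/w6.png",cv2.resize(im[80:330,200:450],None,fx=2,fy=2)[:,:,::-1])
E
```

```text
0.5423731915552922
88 [ 1.1  0.1 -0.2] 88.22
86 [ 0.3 -1.4  3. ] 86.28
83 [ 0.9 -0.7  2.2] 83.1
80 [ 1.6 -1.   1.6] 80.03
77 [ 1.6 -0.5  1.6] 77.01
74 [ 2.5 -0.   2. ] 74.01
71 [2.2 0.1 3. ] 71.03
69 [ 0.7 -0.9  4.2] 69.15
68 [ 0.1 -0.6  7.1] 68.25
67 [ 0.7 -1.2  6.9] 67.29
66 [-0.1 -0.3  8.3] 66.38
65.5 [-0.9 -1.  14.6] 66.24
65 [-3.2 -1.4 18.8] 66.12
64.5 [-5.2 -1.3 24.5] 66.0
27.7583
```

View pics/w6.png

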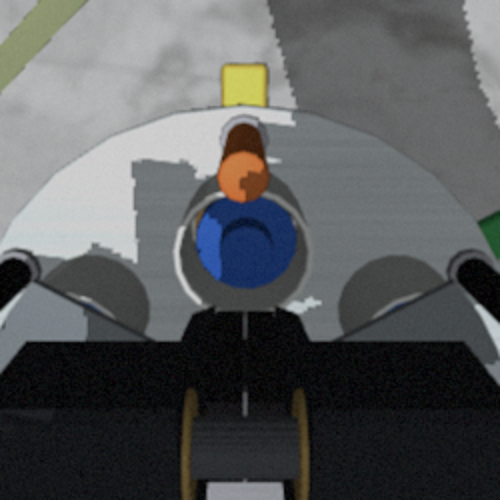

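The press met a hard stop at TCP z = 66.0, exactly 8 mm below the rim. The picture shows the plug level and centred in the cup at (245,240). Now one click clockwise to the green mark.

```bash
python3 - <<'E'
from h import *
claw.move_gripper(46,20)
r.reach(peg(LOAD,150),q(LOAD-np.pi/2)); r.line_to(peg(LOAD,96),velocity=150)
claw.move_gripper(5,20); o=readout.read_opening(); print(o,readout.read_ft_force().round(1))
if 13<o<19 and turn(LOAD,OUT,96,n=8):
    claw.move_gripper(46); r.hold(.2)
    r.line_to(peg(OUT,165),velocity=200); r.hold(.2)
    c=vision.get_calibration("wrist"); im=vision.get_image("wrist"); cv2.imwrite("pics/wrist7.png",im[:,:,::-1])
    print("peg",locate(c,im,peg(OUT,0)[:2],(3,120,50),(18,255,255),((8,85,124),),124),"expected",peg(OUT,0)[:2])
    o=im.copy(); a=np.linspace(0,6.283,60)
    P=np.array([proj(c,np.array(peg(OUT,124))+[8*np.cos(x),8*np.sin(x),0]) for x in a]); cv2.polylines(o,[P.round().astype(int)],True,(255,0,255),1)
    cv2.imwrite("pics/w7o.png",cv2.resize(o[80:330,200:450],None,fx=2,fy=2)[:,:,::-1])
print(readout.read_time())
E
```

```text
15.228625514149185 [ 0.2 -4.1  5.5]
3.142 [1.  0.2 3.1]
3.011 [ 1.4 -0.8  6. ]
2.88 [ 2.5 -1.7  6.6]
2.749 [ 3.  -2.   6.5]
2.618 [ 3.5 -2.7  7.1]
2.487 [ 3.6 -3.1  8.2]
2.356 [ 0.5 -5.5 13.2]
2.225 [ 4.8 -2.9  1.4]
peg (array([480.40189698,  96.10221517]), ([321.7, 210.6], 903)) expected [np.float64(484.89414600500385), np.float64(92.26097512475525)]
35.5
```

View pics/w7o.png

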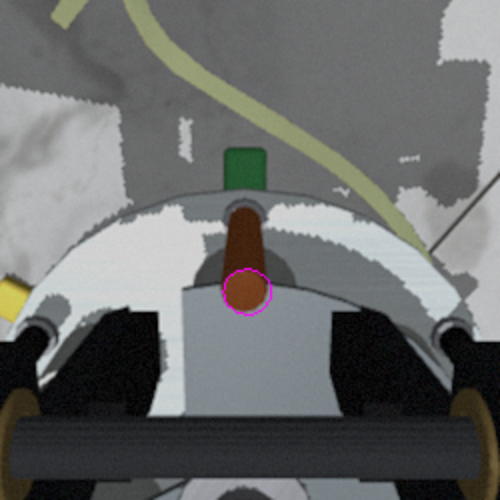

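The orange peg at (246,290) lines up with the green tab at (245,170), within about 1 mm tangentially. The gripper is open and clear above it, so I hand in.

```bash
python3 - <<'E'
from h import *
r.line_to(peg(OUT,220),velocity=200); r.hold(.3)
print(readout.read_ft_force().round(1),readout.read_time()); print(ticket.finish_job())
E
```

```text
[-0.3  0.  -0.2] 36.225
the job is handed in; nothing more can be done
None
```

The job is handed in at 36.2 s: the blue plug is pressed fully down in the magazine, which now stands at the green mark under the cover; I did not re-image the bottle, mug and carton, but the arm never worked near them.

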